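Put the two leftover bowls back on their stacks

TASK

Put away the two bowls left out on the counter: nest each one, upright and fully down, into the top of the stack of its own size on the oak board. Lower them in rather than dropping them, leave both stacks standing where they are, and do not disturb the mill, the mug or the bowl of onions.

Things in the scene. Friction and masses are not known exactly. Their poses are not given: they have to be found in the camera images.
- large_bowl: Large white footed stoneware bowl left out, upright and empty, on the counter. 130 mm across, 76 mm high, about 0.3 kg; foot 62 mm across. Top 14 mm: an upright lip, 8 mm thick, inside straight to 16 mm below the rim; below it the outside draws in. Flat inner floor 26 mm above the underside. Origin: centre of its underside, z up its axis; round, so yaw means nothing.
- large_stack_upper: Upper, open and empty bowl of the stack of two large bowls on the oak board; same shape as large_bowl. These bowls nest with about 2.5 mm of play all round, foot standing on the floor of the bowl below: each sits 26 mm above the one beneath it. Origin: centre of its underside, z up its axis; round, so yaw means nothing.
- large_stack_lower: Lower bowl of the stack of two large bowls, standing loose on the oak board; same shape as large_bowl. Origin: centre of its underside, z up its axis; round, so yaw means nothing.
- small_bowl: Small white footed stoneware bowl left out, upright and empty, on the counter. 100 mm across, 60 mm high, about 0.17 kg; foot 48 mm across. Top 12 mm: an upright lip, 8 mm thick, inside straight to 14 mm below the rim; below it the outside draws in. Flat inner floor 22 mm above the underside. Origin: centre of its underside, z up its axis; round, so yaw means nothing.
- small_stack_upper: Upper, open and empty bowl of the stack of two small bowls on the oak board; same shape as small_bowl. These bowls nest with about 2.5 mm of play all round, foot standing on the floor of the bowl below: each sits 22 mm above the one beneath it. Origin: centre of its underside, z up its axis; round, so yaw means nothing.
- small_stack_lower: Lower bowl of the stack of two small bowls, standing loose on the oak board; same shape as small_bowl. Origin: centre of its underside, z up its axis; round, so yaw means nothing.
- board: Oak serving board, fixed, 180 x 340 mm, 18 mm thick, carrying the two stacks about 180 mm apart along its length; either stack may be at either end. Origin: centre of its underside, y along its length.
- pepper_mill: Walnut pepper mill standing upright, 54 mm across, 203 mm high. Origin: centre of its underside. Not part of the job.
- mug: Tall mug, cream with a bare clay foot, 82 mm across, 100 mm high, handle towards its +y reaching 76 mm from the axis. Origin: centre of its underside. Not part of the job.
- onion_bowl: Pale wooden bowl 160 mm across, about 95 mm high with the onions in it. Origin: centre of its underside. Not part of the job.
Not all that is in view belongs to the job. What is shaped like the small_bowl but black or red is not meant.

How it is judged:
By the outcome, as a careful person would: the job done as asked, in the order asked, and still so for the second after the job is handed in, with the robot touching nothing.
It also fails if it takes over 59 s, if anything falls off the work surface, if the arm or the gripper's body presses on something with over 40 N, if the wrist force passes 120 N, or if a joint passes its speed limit or range.

ROBOT

A 6-joint arm with a two-finger parallel gripper is mounted at the origin on the work surface. World frame = base frame: x ahead of the robot, y to its left, z up, the work surface at z = 0. Lengths are in m, angles in rad, forces in N, time in s.
With the tool pointing down it reaches from about 0.425 to 0.95 m from the base axis. Payload 3.5 kg.
Tool frame: the origin (TCP) lies midway between the tips of the shut fingers; the grasp point (between the pads) lies 19 mm behind it; z points along the fingers, y is the direction in which the jaws open and shut (so a half turn about z gives the same grasp; the last joint's range is limited). The gripper opens to 85 mm and grips with 20 to 120 N. Pads are 22 mm wide; open, the fingers measure 114 mm over their backs; the gripper's body (76 mm by 85 mm) begins 54 mm behind the grasp point. The pads swing forward as they close: fully open they stand 13 mm farther back than shut.
Start: joints at [-1.318, 0.286, 1.577, -0, 1.279, -0.15], TCP at [0.265, -0.621, 0.231] pointing down, gripper open.
Joint ranges: [-2.77, 2.77], [-0.9, 2.22], [0.21, 2.48], [-1.53, 4.67], [0.24, 2.81], [-2.84, 2.84]. Speed limits (rad/s): [2.79, 2.79, 3.14, 3.14, 3.14, 3.14].

INTERFACE

Orientations are given as a unit quaternion [x, y, z, w].
In Python, from plant import * gives the robot as it stands.
- The arm moves only by the shell command python3 -m jog 'ROWS' [FORCE]. ROWS is a JSON object of lists of equal length, an entry for each row: "travel": the shift along the world's x, y, z in mm, a list of three; "dr": the turn, a rotation vector about the world's x, y, z in degrees, a list of three; "jaw": the closure in counts, from 0 (fully open) to 255 (shut). In form: {"travel": [[x, y, z], ...], "dr": [[wx, wy, wz], ...], "jaw": [jaw, ...]}. A call has 1 to 5 rows; each row shifts and turns the commanded pose from where the row before left it; what a row does not reach is not made up. A row lasts 1/12 s, in which the tool goes at most 41.7 mm and 7.16 degrees, less where a joint would pass 70% of its speed; a pose out of reach is approached as far as the arm can. A call is refused whole if a number of a shift passes 41.7 or a number of a turn 7.16, either way. A call with a gripper value outside its range is refused whole. The fingers move at their own pace and stop on an object; FORCE is the grip in N (left out, the last holds). Time passes only in rows, so rows that do not move let the fingers close. It gives the time, the measured TCP pose, the force and the opening at its end, in the units of the state.
- get_state(): the state, without advancing time (a new reading comes with each control period).
- read_camera(name): name is "side" or "top"; returns the picture (420x560x3 uint8, red, green, blue); there is no depth.
- camera_info(name): a dict with "K" (3x3 intrinsics, pixels), "R" (3x3) and "t" (3): a world point X has camera coordinates R X + t. Camera axes: x right, y down, z forward; pixel columns grow to the right and rows downward; lengths in m; the calibration is good to about 2 mm. A picture is of the moment at which its call begins. camera_info takes no time and is no camera call.
- sign_off(): hands the job in, once; it reports no verdict.
The state is a dict: "time": time; "qpos": joint angles; "dq": joint speeds; "joint_efforts": joint torques, N m; "eef_pos": TCP position; "tcp_rot": TCP orientation; "contact_force": force on the tool from outside, world axes, zero at the start; "wrist_torque": the same for the moment, N m; "opening": opening from 0.0 (shut) to 1.0 (fully open).
Only numpy, scipy, OpenCV 4.12 (cv2) and the standard library are available. Lean on these libraries where they do the work, as an engineer would, in place of code of your own. Each camera call takes 0.05 s, during which the arm holds its last target. There are 200 camera calls.

## Working session

There is one attempt and no reset: what is moved stays moved. The work goes in short steps, Python scripts to look and compute and a shell command to move; the robot and the scene stay as the last step left them, time stands still between calls to the robot, and variables do not carry over. Pictures are saved under pics/ and viewed, about 8 in all and at most 12, crops included, and the job is handed in when it is done.

```bash
mkdir -p pics; python3 - <<'E'
from plant import *
import cv2
for n in("top","side"):
    cv2.imwrite(f"pics/{n}0.png",read_camera(n)[:,:,::-1])
    i=camera_info(n);print(n,i)
print(get_state())
E
```

```text
top {'K': array([[448.0004269 ,   0.        , 284.16649041],
       [  0.        , 448.0004269 , 206.06421873],
       [  0.        ,   0.        ,   1.        ]]), 'R': array([[-0.0021197 , -0.99988171, -0.01523392],
       [-0.99869224,  0.00289486, -0.05104344],
       [ 0.0510815 ,  0.0151058 , -0.99858024]]), 't': array([-0.01246681,  0.56291177,  1.06138145])}
side {'K': array([[503.45888067,   0.        , 280.19188066],
       [  0.        , 503.45888067, 213.21430575],
       [  0.        ,   0.        ,   1.        ]]), 'R': array([[-0.89860386, -0.43866373,  0.0092326 ],
       [-0.32742828,  0.65643367, -0.67962163],
       [ 0.29206477, -0.61373363, -0.73350474]]), 't': array([0.4826184 , 0.23544784, 1.14628168])}
{'time': 0.1, 'qpos': array([-1.31795883e+00,  2.87110569e-01,  1.57804044e+00,  6.96532392e-06,
        1.27859082e+00, -1.50006741e-01]), 'dq': array([-0.00124301, -0.00012863, -0.00321624, -0.00022542, -0.00030371,
       -0.00035631]), 'joint_efforts': array([ 1.18051794e-03, -4.07292116e+01, -2.93698096e+01, -1.14632157e-04,
        3.38980928e-03,  3.69627358e-06]), 'eef_pos': array([ 0.26449866, -0.62037284,  0.23005783]), 'tcp_rot': array([ 9.79782691e-01,  2.00061800e-01, -5.18965053e-05, -1.07334016e-03]), 'contact_force': array([-0.42889116, -0.33139893, -1.21866249]), 'wrist_torque': array([-0.02739406, -0.03518989,  0.0270034 ]), 'opening': 1.0013235239365885}
```

View pics/top0.png

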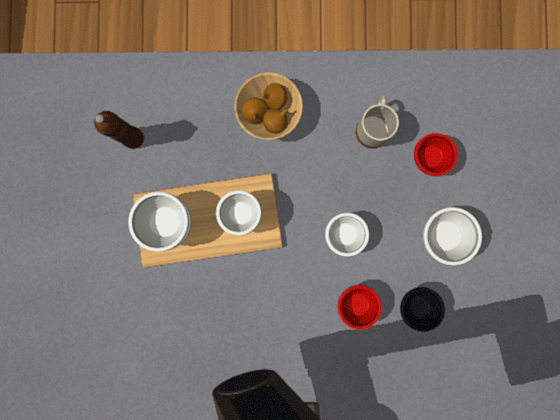

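View pics/side0.png

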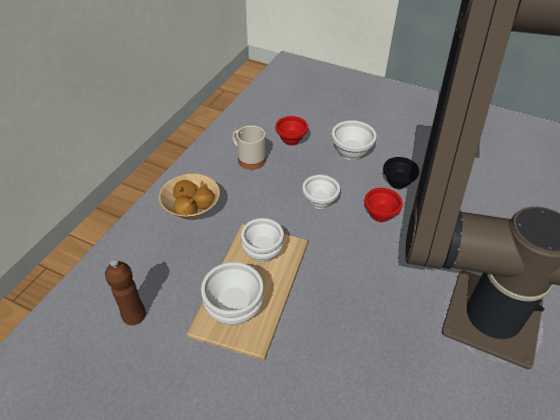

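The top view shows the loose large bowl at (453,236), the loose small bowl at (347,234), the large stack at (160,222) and the small stack at (238,213). The mug is at (378,125), the onions at (268,106) and the mill at about (118,130). The black and red bowls are decoys. The side view agrees and shows nothing hidden.

```bash
cat > h.py <<'E'
from plant import *
import cv2, numpy as np
from scipy.optimize import least_squares
def cast(n,uv,z):
    i=camera_info(n);K,R,t=i["K"],np.array(i["R"]),np.array(i["t"])
    c=-R.T@t; d=np.c_[np.atleast_2d(uv),np.ones(len(np.atleast_2d(uv)))]@np.linalg.inv(K).T@R
    return (c+d*((z-c[2])/d[:,2])[:,None])[:,:2],c
def proj(n,X):
    i=camera_info(n);p=i["K"]@(np.array(i["R"])@np.array(X)+np.array(i["t"]));return p[:2]/p[2]
def rim(img,n,seed,z,rad):
    """circle of known radius on the rim plane, from the contour half facing away from the camera"""
    h=cv2.cvtColor(img,cv2.COLOR_RGB2HSV)
    m=((h[...,1]<45)&(h[...,2]>150)).astype(np.uint8)
    m=cv2.morphologyEx(m,cv2.MORPH_CLOSE,np.ones((5,5)))
    cs,_=cv2.findContours(m,cv2.RETR_EXTERNAL,cv2.CHAIN_APPROX_NONE)
    c=max((c for c in cs if cv2.pointPolygonTest(cv2.convexHull(c),seed,False)>=0),key=cv2.contourArea)
    p,cam=cast(n,cv2.convexHull(c)[:,0].astype(float),z)
    c0=p.mean(0);u=(c0-cam[:2])/np.linalg.norm(c0-cam[:2])
    q=p[(p-c0)@u>-0.01]
    f=least_squares(lambda s:np.linalg.norm(q-s,axis=1)-rad,c0,loss="soft_l1",f_scale=.001)
    return f.x,1e3*np.sqrt(np.mean(f.fun**2)),len(q)
E
python3 - <<'E'
from h import *
T=cv2.imread("pics/top0.png")[:,:,::-1].copy();S=cv2.imread("pics/side0.png")[:,:,::-1].copy()
for k,a,b,z,r in [("L",(453,236),(354,140),.076,.065),("S",(347,234),(321,190),.06,.05),("LS",(160,222),(232,290),.12,.065),("SS",(238,213),(262,238),.1,.05)]:
    print(k,[rim(I,n,s,z,r) for I,n,s in((T,"top",a),(S,"side",b))])
for k,p,z in [("mug",(378,122),.1),("onion",(268,106),.07),("mill",(105,120),.203),("red1",(436,155),.06),("red2",(359,307),.06),("blk",(423,309),.06)]:
    print(k,cast("top",p,z)[0])
E
```

```text
L [(array([ 0.49173733, -0.39148915]), np.float64(0.2156488526147497), 18), (array([ 0.48970079, -0.39218928]), np.float64(0.3402399251675779), 17)]
S [(array([ 0.4959411, -0.1570942]), np.float64(0.30244677714025886), 16), (array([ 0.49435444, -0.15731164]), np.float64(0.34130824416110384), 12)]
LS [(array([0.52487464, 0.25997064]), np.float64(1.3500358584058538), 13), (array([0.52409535, 0.26064521]), np.float64(0.24315707779757317), 18)]
SS [(array([0.54418562, 0.08699128]), np.float64(0.5489350294356328), 14), (array([0.54405886, 0.08759856]), np.float64(2.3411012710793773), 13)]
mug [[ 0.74506178 -0.22424865]]
onion [[0.79099068 0.02204128]]
mill [[0.72758815 0.34327989]]
red1 [[ 0.67714596 -0.36412881]]
red2 [[ 0.33093343 -0.18374805]]
blk [[ 0.3265286  -0.32809528]]
```

Both cameras agree within 2 mm. I'll grasp each rim on its +x side with the jaws along world x, large bowl first.

```bash
python3 -m jog '{"travel":[[28.7,22.8,-6],[28.7,22.8,-6],[28.7,22.8,-6],[28.7,22.8,-6],[28.7,22.8,-6]],"dr":[[0,0,6.69],[0,0,6.69],[0,0,6.69],[0,0,6.69],[0,0,6.69]],"jaw":[0,0,0,0,0]}' 60
python3 -m jog '{"travel":[[28.7,22.8,-6],[28.7,22.8,-6],[28.7,22.8,-6],[28.7,22.8,-6],[28.7,22.8,-6]],"dr":[[0,0,6.69],[0,0,6.69],[0,0,6.69],[0,0,6.69],[0,0,6.69]],"jaw":[0,0,0,0,0]}'
python3 -m jog '{"travel":[[0,0,0],[0,0,0]],"dr":[[0,0,0],[0,0,0]],"jaw":[0,0]}'
python3 - <<'E'
from h import *
s=get_state();print(s["qpos"]);cv2.imwrite("pics/s1.png",read_camera("side")[:,:,::-1])
E
```

```text
time: 0.52
eef_pos: [0.409, -0.5055, 0.2004]
tcp_rot: [0.88, 0.476, 0.0, -0.001]
contact_force: [0.6, -1.3, -0.8]
opening: 1.003
time: 0.93
eef_pos: [0.5526, -0.3913, 0.1704]
tcp_rot: [0.705, 0.709, -0.0, -0.001]
contact_force: [0.9, -0.5, 0.1]
opening: 1.0
time: 1.1
eef_pos: [0.5525, -0.3908, 0.1699]
tcp_rot: [0.706, 0.708, -0.0, -0.001]
contact_force: [-0.4, -1.0, 0.3]
opening: 1.0
[-7.65230962e-01  3.42721158e-01  1.62125205e+00 -2.37197961e-04
  1.18004857e+00 -7.67706859e-01]
```

View pics/s1.png

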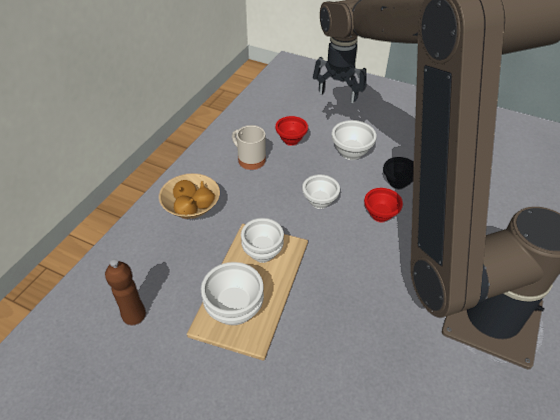

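The gripper stands over the large bowl's +x rim (tips around (340,90), bowl at (354,140)). The path down is clear, so I'll descend and close.

```bash
python3 -m jog '{"travel":[[0,0,-30],[0,0,-30],[0,0,-30],[0,0,-20],[0,0,0]],"dr":[[0,0,0],[0,0,0],[0,0,0],[0,0,0],[0,0,0]],"jaw":[0,0,0,60,120]}'
python3 -m jog '{"travel":[[0,0,0],[0,0,0],[0,0,0],[0,0,0],[0,0,0]],"dr":[[0,0,0],[0,0,0],[0,0,0],[0,0,0],[0,0,0]],"jaw":[160,200,230,255,255]}' 70
python3 -m jog '{"travel":[[0,0,0],[0,0,0],[0,0,0],[0,0,0],[0,0,0]],"dr":[[0,0,0],[0,0,0],[0,0,0],[0,0,0],[0,0,0]],"jaw":[255,255,255,255,255]}' 70
```

```text
time: 1.57
eef_pos: [0.5473, -0.3916, 0.0552]
tcp_rot: [0.708, 0.706, -0.0, -0.005]
contact_force: [-0.9, 0.6, -1.2]
opening: 0.749
time: 1.98
eef_pos: [0.5528, -0.3938, 0.0639]
tcp_rot: [0.707, 0.707, 0.0, 0.002]
contact_force: [0.2, 1.3, 3.3]
opening: 0.081
time: 2.4
eef_pos: [0.5532, -0.3937, 0.0636]
tcp_rot: [0.707, 0.707, 0.0, 0.002]
contact_force: [2.3, 1.9, 5.3]
opening: 0.079
```

```bash
python3 -m jog '{"travel":[[0,0,5],[0,0,10],[0,0,20],[0,0,30],[0,0,30]],"dr":[[0,0,0],[0,0,0],[0,0,0],[0,0,0],[0,0,0]],"jaw":[255,255,255,255,255]}' 80
python3 -m jog '{"travel":[[0,0,30],[0,0,20],[0,0,10],[0,0,0],[0,0,0]],"dr":[[0,0,0],[0,0,0],[0,0,0],[0,0,0],[0,0,0]],"jaw":[255,255,255,255,255]}'
python3 - <<'E'
from h import *
cv2.imwrite("pics/s2.png",read_camera("side")[0:300,150:550,::-1].repeat(2,0).repeat(2,1));cv2.imwrite("pics/t2.png",read_camera("top")[:,:,::-1])
E
```

```text
time: 2.82
eef_pos: [0.5501, -0.3918, 0.155]
tcp_rot: [0.707, 0.707, -0.0, -0.003]
contact_force: [-0.0, -0.3, -2.7]
opening: 0.074
time: 3.23
eef_pos: [0.5511, -0.3926, 0.2153]
tcp_rot: [0.707, 0.707, -0.0, -0.001]
contact_force: [0.1, -0.3, -3.5]
opening: 0.082
```

View pics/s2.png

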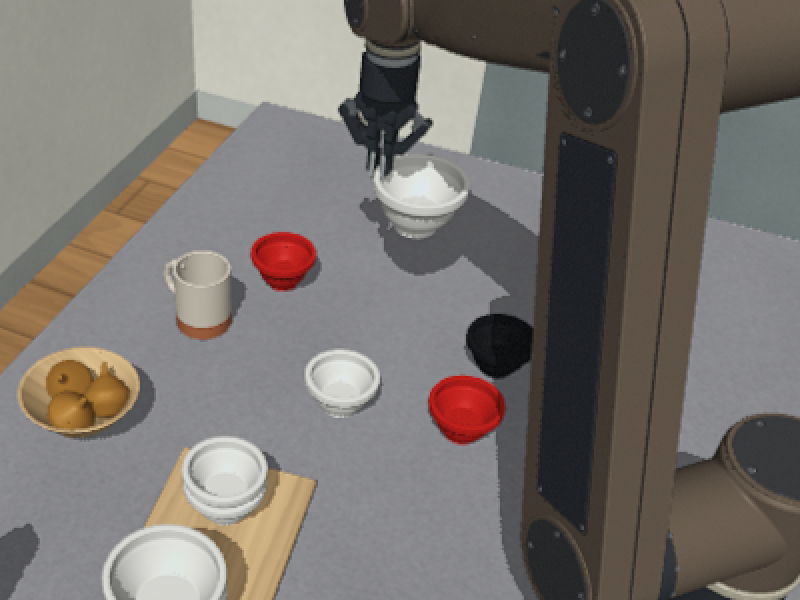

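The bowl is held by its rim and hangs upright (bowl at (420,195) in the crop). I'll carry it over to the large stack at this height.

```bash
python3 -m jog '{"travel":[[1.7,15,0],[1.7,25,0],[1.7,36,0],[1.7,36,0],[1.7,36,0]],"dr":[[0,0,0],[0,0,0],[0,0,0],[0,0,0],[0,0,0]],"jaw":[255,255,255,255,255]}' 80
python3 -m jog '{"travel":[[1.7,36,0],[1.7,36,0],[1.7,36,0],[1.7,36,0],[1.7,36,0]],"dr":[[0,0,0],[0,0,0],[0,0,0],[0,0,0],[0,0,0]],"jaw":[255,255,255,255,255]}'
python3 -m jog '{"travel":[[1.7,36,0],[1.7,36,0],[1.7,36,0],[1.7,36,0],[1.7,36,0]],"dr":[[0,0,0],[0,0,0],[0,0,0],[0,0,0],[0,0,0]],"jaw":[255,255,255,255,255]}'
python3 -m jog '{"travel":[[1.7,36,0],[1.7,36,0],[1.7,25,0],[1.7,12,0],[1.7,0,0]],"dr":[[0,0,0],[0,0,0],[0,0,0],[0,0,0],[0,0,0]],"jaw":[255,255,255,255,255]}'
python3 -m jog '{"travel":[[0,0,0],[0,0,0]],"dr":[[0,0,0],[0,0,0]],"jaw":[255,255]}'
python3 - <<'E'
from h import *
T=read_camera("top");S=read_camera("side");print(get_state()["eef_pos"],get_state()["tcp_rot"])
cv2.imwrite("pics/v3.png",np.hstack([T[130:330,50:250],S[130:330,120:320]])[:,:,::-1].repeat(2,0).repeat(2,1))
cv2.imwrite("pics/t3.png",T[:,:,::-1]);cv2.imwrite("pics/s3.png",S[:,:,::-1])
p=[.524,.260,.2155+.0125];print(proj("top",p),proj("side",p))
E
```

```text
time: 3.75
eef_pos: [0.5591, -0.2423, 0.2142]
tcp_rot: [0.707, 0.707, -0.0, -0.002]
contact_force: [0.2, -0.1, -2.9]
opening: 0.077
time: 4.17
eef_pos: [0.5673, -0.0621, 0.2146]
tcp_rot: [0.707, 0.707, -0.001, -0.001]
contact_force: [0.4, 0.6, -1.6]
opening: 0.075
time: 4.58
eef_pos: [0.5755, 0.1175, 0.2146]
tcp_rot: [0.707, 0.707, -0.001, -0.001]
contact_force: [0.2, -0.0, -2.3]
opening: 0.077
time: 5.0
eef_pos: [0.5841, 0.2268, 0.2147]
tcp_rot: [0.706, 0.708, -0.001, -0.001]
contact_force: [-0.5, -1.1, -2.9]
opening: 0.078
time: 5.17
eef_pos: [0.5853, 0.223, 0.2155]
tcp_rot: [0.707, 0.707, -0.001, -0.0]
contact_force: [0.5, -0.6, -2.7]
opening: 0.073
[0.58559056 0.22257251 0.21598496] [ 7.07850825e-01  7.06361796e-01 -4.71510440e-04 -1.95209678e-05]
[140.59265952 220.94495278] [228.32078838 254.41940574]
```

View pics/v3.png

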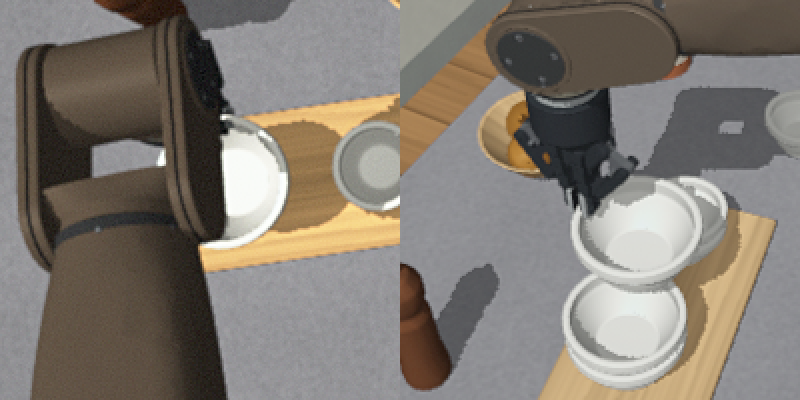

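The hold is good, but I typed too few rows and stopped 37 mm short in y. I'll make that up and measure the held rim with the side camera.

```bash
python3 -m jog '{"travel":[[0,17,0],[0,15,0],[0,5.5,0],[0,0,0],[0,0,0]],"dr":[[0,0,0],[0,0,0],[0,0,0],[0,0,0],[0,0,0]],"jaw":[255,255,255,255,255]}' 80
cat >> h.py <<'E'
def scan(img,n,c0,z,rad,far=-0.2,vmin=150):
    """held rim: outward radial scan for the mask edge, gated near the known radius, then circle fit"""
    h=cv2.cvtColor(img,cv2.COLOR_RGB2HSV);m=(h[...,1]<45)&(h[...,2]>vmin)
    cam=cast(n,(0,0),z)[1];c=np.array(c0,float)
    for _ in range(3):
        u=(c-cam[:2])/np.linalg.norm(c-cam[:2]);P=[]
        for a in np.arange(0,2*np.pi,.05):
            d=np.array([np.cos(a),np.sin(a)])
            if d@u<far: continue
            v=[]
            for r in np.arange(rad-.005,rad+.009,.0003):
                x,y=np.round(proj(n,[*(c+r*d),z])).astype(int);v.append(m[y,x])
            v=np.array(v)
            if v[:4].all() and not v.all(): P.append(c+(rad-.005+.0003*np.argmin(v))*d)
        P=np.array(P);f=least_squares(lambda s:np.linalg.norm(P-s,axis=1)-rad,c,loss="soft_l1",f_scale=.001);c=f.x
    return c,1e3*np.sqrt(np.mean(f.fun**2)),len(P)
E
python3 - <<'E'
from h import *
S=read_camera("side");T=read_camera("top");e=get_state()["eef_pos"];print(e)
cv2.imwrite("pics/s4.png",S[:,:,::-1])
for dz in(.009,.0125,.016): print(dz,scan(S,"side",[e[0]-.061,e[1]],e[2]+dz,.065))
print("top",scan(T,"top",[e[0]-.061,e[1]],e[2]+.0125,.065))
print("stack",scan(S,"side",[.5243,.2603],.12,.065))
S0=cv2.imread("pics/side0.png")[:,:,::-1].copy();print("stack0",scan(S0,"side",[.5243,.2603],.12,.065))
E
```

```text
time: 5.68
eef_pos: [0.5856, 0.2614, 0.2163]
tcp_rot: [0.707, 0.707, -0.0, 0.0]
contact_force: [0.5, -0.2, -2.6]
opening: 0.081
[0.58560984 0.26106352 0.21623909]Traceback (most recent call last):
  File "<stdin>", line 4, in <module>
  File "h.py", line 33, in scan
    x,y=np.round(proj(n,[*(c+r*d),z])).astype(int);v.append(m[y,x])
                 ~~~~^^^^^^^^^^^^^^^^
  File "h.py", line 9, in proj
    i=camera_info(n);p=i["K"]@(np.array(i["R"])@np.array(X)+np.array(i["t"]));return p[:2]/p[2]
ValueError: time passes only in moves, steps and waits
```

```bash
sed -i 's/camera_info(n)/CI[n]/g; 4i CI={n:camera_info(n) for n in("top","side")}' h.py
python3 - <<'E'
from h import *
S=cv2.imread("pics/s4.png")[:,:,::-1].copy();e=[.5856,.2612,.2162]
T=read_camera("top")
for dz in(.009,.0125,.016): print(dz,scan(S,"side",[e[0]-.061,e[1]],e[2]+dz,.065))
print("top",scan(T,"top",[e[0]-.061,e[1]],e[2]+.0125,.065))
S0=cv2.imread("pics/side0.png")[:,:,::-1].copy();print("stack0",scan(S0,"side",[.5243,.2603],.12,.065))
T0=cv2.imread("pics/top0.png")[:,:,::-1].copy();print("stack0 top",scan(T0,"top",[.5243,.2603],.12,.065))
E
ls pics
```

```text
0.009 (array([0.52501409, 0.26018679]), np.float64(1.5295199595309374), 46)
0.0125 (array([0.52320724, 0.26279406]), np.float64(1.4293442238937641), 47)
0.016 (array([0.52189033, 0.26519973]), np.float64(1.5984789800314743), 47)
top (array([0.5252965 , 0.26369719]), np.float64(2.138895796549374), 12)
stack0 (array([0.52441821, 0.26020457]), np.float64(0.6891359943978982), 72)
stack0 top (array([0.52546191, 0.26010733]), np.float64(0.8604840181445437), 71)
s1.png
s2.png
s3.png
s4.png
side0.png
t2.png
t3.png
top0.png
v3.png
```

```bash
python3 -m jog '{"travel":[[0.5,-1,-12],[0,0,-15],[0,0,-15],[0,0,-10],[0,0,0]],"dr":[[0,0,0],[0,0,0],[0,0,0],[0,0,0],[0,0,0]],"jaw":[255,255,255,255,255]}' 80
python3 -m jog '{"travel":[[0,0,-5],[0,0,-5],[0,0,-4],[0,0,-3],[0,0,0]],"dr":[[0,0,0],[0,0,0],[0,0,0],[0,0,0],[0,0,0]],"jaw":[255,255,255,255,255]}'
python3 - <<'E'
from h import *
S=read_camera("side");cv2.imwrite("pics/s5.png",S[150:350,130:330,::-1].repeat(3,0).repeat(3,1))
E
```

```text
time: 6.25
eef_pos: [0.5841, 0.2596, 0.1602]
tcp_rot: [0.707, 0.707, -0.003, -0.002]
contact_force: [-0.7, -0.3, -3.1]
opening: 0.077
time: 6.67
eef_pos: [0.5858, 0.2605, 0.1467]
tcp_rot: [0.707, 0.707, -0.0, -0.0]
contact_force: [0.2, -0.7, -2.7]
opening: 0.081
```

View pics/s5.png

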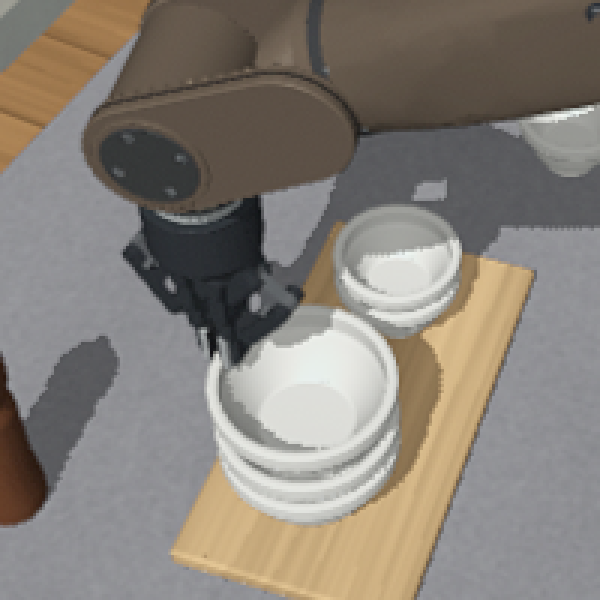

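The held bowl is inside the stack with its rim concentric with the ones below, about 13 mm to go and no contact. I'll lower it slowly.

```bash
python3 -m jog '{"travel":[[0,0,-3],[0,0,-3],[0,0,-2],[0,0,-1],[0,0,0]],"dr":[[0,0,0],[0,0,0],[0,0,0],[0,0,0],[0,0,0]],"jaw":[255,255,255,255,255]}' 80
python3 -m jog '{"travel":[[0,0,-1],[0,0,-1],[0,0,-1],[0,0,0]],"dr":[[0,0,0],[0,0,0],[0,0,0],[0,0,0]],"jaw":[255,255,255,255]}'
```

```text
time: 7.13
eef_pos: [0.5858, 0.2605, 0.1378]
tcp_rot: [0.707, 0.707, -0.0, -0.0]
contact_force: [0.8, 0.5, -1.9]
opening: 0.078
time: 7.47
eef_pos: [0.586, 0.2605, 0.1351]
tcp_rot: [0.707, 0.707, -0.0, -0.0]
contact_force: [-0.2, 0.2, -2.5]
opening: 0.081
```

```bash
python3 -m jog '{"travel":[[0,0,-1],[0,0,0],[0,0,0]],"dr":[[0,0,0],[0,0,0],[0,0,0]],"jaw":[255,255,255]}'
python3 -m jog '{"travel":[[0,0,-1],[0,0,0],[0,0,0]],"dr":[[0,0,0],[0,0,0],[0,0,0]],"jaw":[255,255,255]}'

```

```text
time: 7.72
eef_pos: [0.5864, 0.2606, 0.1346]
tcp_rot: [0.707, 0.707, 0.0, 0.0]
contact_force: [0.7, -0.0, -2.0]
opening: 0.079
time: 7.97
eef_pos: [0.5868, 0.2606, 0.1342]
tcp_rot: [0.707, 0.707, 0.001, 0.001]
contact_force: [0.0, -1.0, 1.0]
opening: 0.079
```

```bash
python3 -m jog '{"travel":[[0,0,-1],[0,0,0],[0,0,0]],"dr":[[0,0,0],[0,0,0],[0,0,0]],"jaw":[255,255,255]}' 20
python3 -m jog '{"travel":[[0,0,0],[0,0,0],[0,0,0],[0,0,0],[0,0,0]],"dr":[[0,0,0],[0,0,0],[0,0,0],[0,0,0],[0,0,0]],"jaw":[240,230,220,205,190]}'
python3 -m jog '{"travel":[[0,0,0],[0,0,0],[0,0,4],[0,0,8]],"dr":[[0,0,0],[0,0,0],[0,0,0],[0,0,0]],"jaw":[175,160,160,160]}'
```

```text
time: 8.22
eef_pos: [0.5873, 0.2607, 0.1338]
tcp_rot: [0.707, 0.707, 0.001, 0.001]
contact_force: [3.0, -0.3, 5.2]
opening: 0.079
time: 8.63
eef_pos: [0.5847, 0.2604, 0.1307]
tcp_rot: [0.707, 0.707, -0.002, -0.001]
contact_force: [0.5, -0.4, -0.7]
opening: 0.256
time: 8.97
eef_pos: [0.5851, 0.2603, 0.1431]
tcp_rot: [0.707, 0.707, -0.001, -0.001]
contact_force: [0.8, -0.6, 0.4]
opening: 0.374
```

```bash
python3 -m jog '{"travel":[[0,0,30],[0,0,37],[-3.7,-35,0],[-3.7,-35,0],[-3.7,-35,0]],"dr":[[0,0,0],[0,0,0],[0,0,0],[0,0,0],[0,0,0]],"jaw":[160,120,60,0,0]}' 60
python3 -m jog '{"travel":[[-3.7,-35,0],[-3.7,-35,0],[-3.7,-35,0],[-3.7,-35,0],[-3.7,-35,0]],"dr":[[0,0,0],[0,0,0],[0,0,0],[0,0,0],[0,0,0]],"jaw":[0,0,0,0,0]}'
python3 -m jog '{"travel":[[-3.7,-35,-12],[-3.7,-35,-12],[-3.7,-35,-12],[-3.4,-32,-12],[0,0,-12]],"dr":[[0,0,0],[0,0,0],[0,0,0],[0,0,0],[0,0,0]],"jaw":[0,0,0,0,0]}'
python3 -m jog '{"travel":[[0,0,0],[0,0,0]],"dr":[[0,0,0],[0,0,0]],"jaw":[0,0]}'
python3 - <<'E'
from h import *
T=read_camera("top");S=read_camera("side");e=get_state()["eef_pos"];print(e)
cv2.imwrite("pics/s6.png",S[:,:,::-1])
print("L stack",scan(T,"top",[.5243,.2603],.146,.065),scan(S,"side",[.5243,.2603],.146,.065))
print("S",scan(S,"side",[.495,-.157],.06,.05)); print("SS",scan(S,"side",[.544,.0873],.1,.05),scan(T,"top",[.544,.0873],.1,.05))
cv2.imwrite("pics/v6.png",np.hstack([T[60:320,90:390],S[80:340,120:420]])[:,:,::-1])
E
```

```text
time: 9.38
eef_pos: [0.5754, 0.1551, 0.2137]
tcp_rot: [0.707, 0.708, 0.001, 0.001]
contact_force: [-0.1, -0.2, -0.5]
opening: 0.916
time: 9.8
eef_pos: [0.5563, -0.021, 0.2126]
tcp_rot: [0.707, 0.707, 0.0, 0.001]
contact_force: [0.3, -0.0, 0.4]
opening: 0.996
time: 10.22
eef_pos: [0.5421, -0.1618, 0.1523]
tcp_rot: [0.709, 0.705, -0.0, 0.002]
contact_force: [0.4, 0.6, 0.4]
opening: 0.995
time: 10.38
eef_pos: [0.5417, -0.156, 0.1511]
tcp_rot: [0.707, 0.707, -0.0, -0.001]
contact_force: [-0.2, 0.2, 0.1]
opening: 1.0
[ 0.54267131 -0.15552742  0.15242245]
L stack (array([0.52644576, 0.26222604]), np.float64(1.0657874469948605), 71) (array([0.52542857, 0.26056935]), np.float64(0.9126170209356552), 71)
S (array([ 0.49463441, -0.15832536]), np.float64(1.2200210365674193), 71)
SS (array([0.54369212, 0.08663484]), np.float64(0.8356471534810718), 72) (array([0.54471294, 0.08738604]), np.float64(0.6643044090556549), 71)
```

View pics/v6.png

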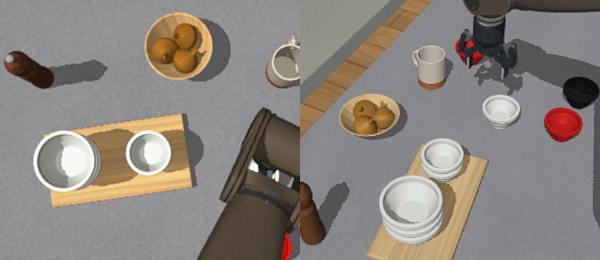

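The large bowl is nested level in a standing stack, and its rim fits the z = 0.146 plane in both views. The gripper is over the small bowl's +x rim, so I'll grasp it next.

```bash
python3 -m jog '{"travel":[[-1,-1.5,-30],[0,0,-30],[0,0,-30],[0,0,-15],[0,0,0]],"dr":[[0,0,0],[0,0,0],[0,0,0],[0,0,0],[0,0,0]],"jaw":[0,0,0,60,120]}' 60
python3 -m jog '{"travel":[[0,0,0],[0,0,0],[0,0,0],[0,0,0],[0,0,0]],"dr":[[0,0,0],[0,0,0],[0,0,0],[0,0,0],[0,0,0]],"jaw":[160,200,230,255,255]}'
python3 -m jog '{"travel":[[0,0,0],[0,0,0],[0,0,0]],"dr":[[0,0,0],[0,0,0],[0,0,0]],"jaw":[255,255,255]}' 70
```

```text
time: 10.9
eef_pos: [0.5389, -0.1554, 0.0431]
tcp_rot: [0.706, 0.708, -0.001, -0.003]
contact_force: [-0.2, -0.0, -0.1]
opening: 0.75
time: 11.32
eef_pos: [0.5425, -0.1583, 0.0483]
tcp_rot: [0.707, 0.707, 0.001, 0.002]
contact_force: [0.3, 0.4, 2.3]
opening: 0.085
time: 11.57
eef_pos: [0.5427, -0.1584, 0.0482]
tcp_rot: [0.707, 0.707, 0.001, 0.002]
contact_force: [0.9, 1.1, 6.9]
opening: 0.08
```

```bash
python3 -m jog '{"travel":[[0,0,5],[0,0,10],[0,0,20],[0,0,30],[0,0,30]],"dr":[[0,0,0],[0,0,0],[0,0,0],[0,0,0],[0,0,0]],"jaw":[255,255,255,255,255]}' 80
python3 -m jog '{"travel":[[0,0,30],[0,0,15],[4.7,15,0],[4.7,25,0],[4.7,30,0]],"dr":[[0,0,0],[0,0,0],[0,0,0],[0,0,0],[0,0,0]],"jaw":[255,255,255,255,255]}'
python3 -m jog '{"travel":[[5,30,0],[5,30,0],[5,30,0],[5,30,0],[5,30,0]],"dr":[[0,0,0],[0,0,0],[0,0,0],[0,0,0],[0,0,0]],"jaw":[255,255,255,255,255]}'
python3 -m jog '{"travel":[[4,15,0],[4,10,0],[0,0,0],[0,0,0],[0,0,0]],"dr":[[0,0,0],[0,0,0],[0,0,0],[0,0,0],[0,0,0]],"jaw":[255,255,255,255,255]}'
python3 - <<'E'
from h import *
S=read_camera("side");T=read_camera("top");e=get_state()["eef_pos"];print(e)
for dz in(.008,.0118,.015): print(dz,scan(S,"side",[e[0]-.046,e[1]],e[2]+dz,.05))
print(scan(T,"top",[e[0]-.046,e[1]],e[2]+.0118,.05))
cv2.imwrite("pics/s7.png",S[100:300,160:360,::-1].repeat(3,0).repeat(3,1))
E
```

```text
time: 11.98
eef_pos: [0.5393, -0.1574, 0.1409]
tcp_rot: [0.707, 0.707, -0.001, -0.002]
contact_force: [0.7, -1.1, -2.5]
opening: 0.074
time: 12.4
eef_pos: [0.5548, -0.0885, 0.1869]
tcp_rot: [0.708, 0.706, -0.0, 0.0]
contact_force: [0.9, -0.2, -0.6]
opening: 0.073
time: 12.82
eef_pos: [0.5794, 0.0633, 0.1861]
tcp_rot: [0.707, 0.707, -0.001, -0.0]
contact_force: [0.7, -0.6, -1.4]
opening: 0.078
time: 13.23
eef_pos: [0.5879, 0.086, 0.1861]
tcp_rot: [0.708, 0.707, -0.001, -0.0]
contact_force: [0.2, -0.2, -1.3]
opening: 0.078
[0.58794385 0.08580737 0.18622084]
0.008 (array([0.54169842, 0.08534864]), np.float64(1.5613433692358871), 47)
0.0118 (array([0.53990149, 0.08876165]), np.float64(1.4654826355012756), 47)
0.015 (array([0.53830219, 0.09174355]), np.float64(1.4143286876072658), 49)
(array([0.54105731, 0.08643628]), np.float64(0.5286169310523604), 12)
```

View pics/s7.png

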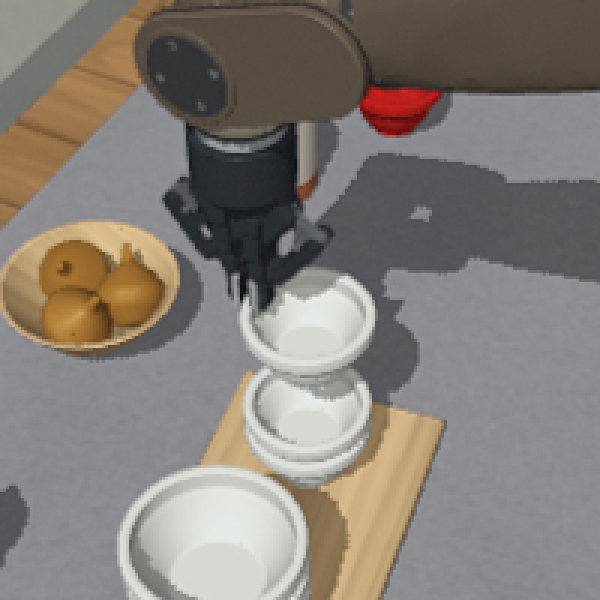

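The small bowl is held upright over its stack, about 3 mm short in x. I'll correct and lower it.

```bash
python3 -m jog '{"travel":[[2.5,1,-12],[0,0,-15],[0,0,-15],[0,0,-8],[0,0,0]],"dr":[[0,0,0],[0,0,0],[0,0,0],[0,0,0],[0,0,0]],"jaw":[255,255,255,255,255]}' 80
python3 -m jog '{"travel":[[0,0,-4],[0,0,-4],[0,0,-3],[0,0,-3],[0,0,0]],"dr":[[0,0,0],[0,0,0],[0,0,0],[0,0,0],[0,0,0]],"jaw":[255,255,255,255,255]}'
python3 -m jog '{"travel":[[0,0,-2],[0,0,-2],[0,0,-2],[0,0,0],[0,0,0]],"dr":[[0,0,0],[0,0,0],[0,0,0],[0,0,0],[0,0,0]],"jaw":[255,255,255,255,255]}'
```

```text
time: 13.75
eef_pos: [0.5887, 0.0876, 0.1329]
tcp_rot: [0.708, 0.707, -0.002, -0.002]
contact_force: [-0.4, 0.2, -1.1]
opening: 0.075
time: 14.17
eef_pos: [0.5904, 0.0881, 0.1219]
tcp_rot: [0.707, 0.707, -0.0, -0.0]
contact_force: [-0.9, 1.3, -1.6]
opening: 0.073
time: 14.58
eef_pos: [0.5905, 0.0881, 0.1162]
tcp_rot: [0.707, 0.707, -0.0, -0.0]
contact_force: [0.3, -0.6, -1.7]
opening: 0.073
```

```bash
python3 -m jog '{"travel":[[0,0,-1],[0,0,-1],[0,0,-1],[0,0,-1],[0,0,0]],"dr":[[0,0,0],[0,0,0],[0,0,0],[0,0,0],[0,0,0]],"jaw":[255,255,255,255,255]}'
python3 -m jog '{"travel":[[0,0,-1],[0,0,0],[0,0,0]],"dr":[[0,0,0],[0,0,0],[0,0,0]],"jaw":[255,255,255]}'
python3 -m jog '{"travel":[[0,0,-1],[0,0,0],[0,0,0]],"dr":[[0,0,0],[0,0,0],[0,0,0]],"jaw":[255,255,255]}'
```

```text
time: 15.0
eef_pos: [0.5904, 0.0881, 0.112]
tcp_rot: [0.707, 0.707, -0.0, -0.0]
contact_force: [-0.2, -0.3, -1.1]
opening: 0.071
time: 15.25
eef_pos: [0.5906, 0.088, 0.1113]
tcp_rot: [0.707, 0.707, -0.0, -0.0]
contact_force: [0.1, -0.1, -1.9]
opening: 0.072
time: 15.5
eef_pos: [0.591, 0.088, 0.1107]
tcp_rot: [0.707, 0.707, 0.0, 0.0]
contact_force: [0.1, -0.5, 1.4]
opening: 0.075
```

```bash
python3 -m jog '{"travel":[[0,0,-1],[0,0,0],[0,0,0]],"dr":[[0,0,0],[0,0,0],[0,0,0]],"jaw":[255,255,255]}' 20
python3 -m jog '{"travel":[[0,0,0],[0,0,0],[0,0,0],[0,0,0],[0,0,0]],"dr":[[0,0,0],[0,0,0],[0,0,0],[0,0,0],[0,0,0]],"jaw":[240,230,220,205,190]}'
python3 -m jog '{"travel":[[0,0,0],[0,0,0],[0,0,4],[0,0,8]],"dr":[[0,0,0],[0,0,0],[0,0,0],[0,0,0]],"jaw":[175,160,160,160]}'
python3 -m jog '{"travel":[[0,0,30],[0,0,37],[0,-35,5],[0,-35,0],[0,-35,0]],"dr":[[0,0,0],[0,0,0],[0,0,0],[0,0,0],[0,0,0]],"jaw":[160,160,160,160,160]}'
python3 -m jog '{"travel":[[0,-35,0],[0,-35,0],[0,-35,0],[0,-25,0],[0,0,0]],"dr":[[0,0,0],[0,0,0],[0,0,0],[0,0,0],[0,0,0]],"jaw":[160,160,160,160,160]}'
python3 - <<'E'
from h import *
T=read_camera("top");S=read_camera("side")
for k,c,z,r in (("L",[.5243,.2603],.146,.065),("S",[.544,.0873],.122,.05)):
    print(k,scan(T,"top",c,z,r),scan(S,"side",c,z,r))
cv2.imwrite("pics/v8.png",np.hstack([T[60:320,90:420].repeat(1,0),S[80:340,120:420]])[:,:,::-1])
E
```

```text
time: 15.75
eef_pos: [0.5915, 0.088, 0.1103]
tcp_rot: [0.707, 0.707, 0.001, 0.001]
contact_force: [2.0, -0.2, 3.4]
opening: 0.072
time: 16.17
eef_pos: [0.5896, 0.0881, 0.1083]
tcp_rot: [0.707, 0.707, -0.001, -0.001]
contact_force: [0.1, 0.1, -0.3]
opening: 0.252
time: 16.5
eef_pos: [0.5896, 0.0881, 0.1203]
tcp_rot: [0.707, 0.707, -0.001, -0.001]
contact_force: [-0.0, 0.0, -0.1]
opening: 0.373
time: 16.92
eef_pos: [0.5915, -0.0177, 0.1962]
tcp_rot: [0.707, 0.708, 0.001, 0.002]
contact_force: [0.5, -0.4, 0.1]
opening: 0.374
time: 17.33
eef_pos: [0.5907, -0.1517, 0.1945]
tcp_rot: [0.709, 0.705, -0.0, 0.001]
contact_force: [0.7, 0.2, 0.6]
opening: 0.375
L (array([0.52668134, 0.26222191]), np.float64(1.3752352017412637), 61) (array([0.52540449, 0.26064229]), np.float64(0.8980028696184166), 71)
S (array([0.54521015, 0.08827326]), np.float64(0.6483429692707283), 71) (array([0.54474802, 0.08761366]), np.float64(0.9051416352143249), 72)
```

View pics/v8.png

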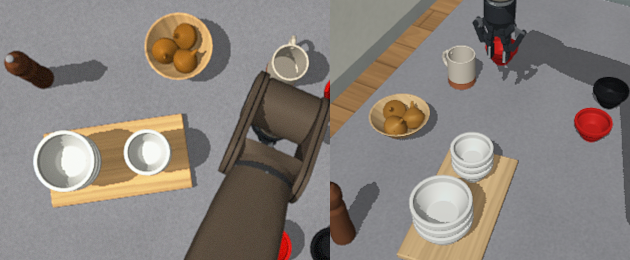

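Both bowls sit level and concentric in their stacks with even rim spacing. The mill, mug and onions haven't moved, and the gripper is clear.

```bash
python3 -c "
from plant import *
print(sign_off())"
```

```text
the job is handed in; nothing more can be done
None
```

I nested both bowls into their own stacks and handed the job in; the last move ended at about 17.3 s of the 59 s allowed. I gripped each bowl by its rim, lowered it slowly until the wrist felt light contact (about 5 N at most for the large, 3.5 N for the small), and then released it gently.

**Fit:** in the last pictures the large rim fits the fully nested height of 146 mm and the small rim 122 mm. In both camera views the rim centres are within 1 to 2.5 mm of where the stacks first stood. The large bowl shows the most offset, in the top view, where its circle fit was also rougher (1.4 mm residual). Both stacks look upright.

**Surroundings:** the mill, mug and onion bowl look unmoved, judged by eye only. The gripper ended clear of everything.

**Slips:** one carry stopped 37 mm short because I typed too few rows, and I corrected it before lowering. One measuring script failed on repeated calibration calls, and I fixed it without effect on the robot.

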